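# Put up the roller steady on its side leg and hold it

## Robot

A 6-joint arm with a two-finger parallel gripper is mounted at the origin on the work surface. World frame = base frame: x ahead of the robot, y to its left, z up, the work surface at z = 0. Lengths are in mm, angles in rad, forces in N, time in s.
With the tool pointing down it reaches from about 350 to 975 mm from the base axis. Payload 7.1 kg.
Tool frame: the origin (TCP) lies at the very end of the fingers, on their centre line; the grasp point (between the pads) lies 19 mm behind it; y points along the fingers, x is the direction in which the jaws open and shut, and the axes are right-handed (so a half turn about y gives the same grasp; the last joint's range is limited). The gripper opens to 88 mm and grips with 3 to 60 N. Pads are 20 mm wide; open, the fingers measure 115 mm over their backs; the gripper's body (75 mm by 178 mm) begins 61 mm behind the grasp point.
Start: joints at [-1.344, 0.423, 1.63, -0, 1.089, -0.019], TCP at [152.102, -606.193, 222.675] pointing down, gripper open.
Joint ranges: [-3, 3], [-0.9, 2.11], [0.09, 2.58], [-1.31, 4.45], [0.11, 2.69], [-2.54, 2.54]. Speed limits (rad/s): [2.39, 2.39, 3.01, 3.14, 3.14, 3.14].

## Interface

Orientations are given as a rotation vector (axis times angle).
In Python, from workcell import ctrl gives the robot as it stands. The module is installed in compiled form; this text tells all that it offers.
- The arm moves only by the tool jog_arm, never from a script. Its argument "steps" is a list of rows, each an object with "turn": the turn, a rotation vector about the world's x, y, z scaled (see below), a list of three; "dp": the shift along the world's x, y, z scaled (see below), a list of three; "claw": the opening, from 0 (shut) to 1 (fully open). In form: [{"turn": [wx, wy, wz], "dp": [x, y, z], "claw": claw}, ...]. A call has 1 to 12 rows; each row is the pose to reach, as a shift and turn from the pose measured when the call began, turning the shorter way round; what a row does not reach only later rows make up. The controller multiplies each number of a shift by 80 mm and each number of a turn by pi rad. A row lasts 1/12 s, in which the tool goes at most 41.7 mm and 7.16 degrees, less where a joint would pass 70% of its speed; a pose out of reach is approached as far as the arm can. A call with a number of a shift or a turn outside -1 to 1 is refused whole. A call with a gripper value outside its range is refused whole. The fingers move at their own pace and stop on an object; the grip force is fixed at half the most. Time passes only in rows, so rows that repeat a pose let the fingers close. It gives the time, the measured TCP pose, the force and the opening at its end, in the units of the state.
- ctrl.get_obs(): the state, without advancing time (a new reading comes with each control period).
- ctrl.get_image(name): name is "scene" or "top" or "wrist"; returns a dict with "img" (420x560x3 uint8, red, green, blue), "range_z" (420x560 float32, mm along the optical axis (not along the pixel's ray), 0 where there is no reading), "fovy" (degrees; the focal length in pixels is half the picture's height over the tangent of half this angle, whatever the lens; pixels are square), "cx", "cy" (the principal point, pixels), "dist_coeffs" ([k1, k2, p1, p2, k3] as OpenCV has them; the pictures are not rectified), "camera_from_world" (4x4, takes a point from world to camera coordinates); the wrist camera has in their place "hand_eye" (4x4, takes a point from camera to tool coordinates, whose origin is the TCP and whose axes are the tool frame's). Camera axes: x right, y down, z forward; pixel columns grow to the right and rows downward; lengths in mm; the calibration is good to about 2 mm. A picture is of the moment at which its call begins: read the wrist's pose just before it.
- ctrl.close_job(): hands the job in, once; it reports no verdict.
The state is a dict: "t": time; "qpos": joint angles; "qvel": joint speeds; "joint_torque": joint torques, N m; "ee_pos": TCP position; "orientation": TCP orientation; "ft_force": force on the tool from outside, world axes, zero at the start; "moment": the same for the moment, N m; "width": finger opening in mm.
Only numpy, scipy, OpenCV 4.12 (cv2) and the standard library are available. Lean on these libraries where they do the work, as an engineer would, in place of code of your own. Each camera call takes 0.05 s, during which the arm holds its last target.

## Task

The folding roller steady on the bench has to be made ready for a long bell tube. First take the yellow oil bottle from where the steady's side leg comes down and set it upright on the steel drip tray without dropping it; then flip the side leg down over centre until it snaps against its stop, and pull the frame up off its back stop until it is plumb with the leg's rubber foot pressed on the bench. The frame falls back when it is let go, so finish while still holding it upright there with the fingers; tip nothing over and leave the other things on the bench where they are.

Things in the scene. Friction and masses are not known exactly. Their poses are not given: they have to be found in the camera images.
- steady: base of the folding roller steady: a green steel plate (115 x 210 x 8 mm) bolted to the bench with two hinge lugs and two stop posts. Origin on the bench top, below the middle of the hinge pin. Own axes: -x is the steady's front, the side of the leg (roughly towards the robot); y runs along the hinge pin and the roller; z up. Its position and yaw differ each time.
- frame_hinge (a point): middle of the frame's hinge pin, 30 mm above the bench; the frame tips about the base's y axis through it. It starts leaning 0.2 rad (11 degrees) back, to the base's +x, on its stop, and falls back there when let go (about 2 N at the roller pull it up). Plumb, with the leg down, the foot just touches the bench; with the leg up nothing stops it toppling forward.
- frame: tilting frame: two green flat-bar cheeks, 25 mm wide, 6 mm thick, 140 mm apart, tops 277 mm above the bench when plumb, joined by a square rail and a round tie; cheeks and ties lie 12 to 38 mm behind the pin. Origin on the hinge pin; z up along the cheeks, y along the pin, parallel to the base's axes when plumb. Carries roller and leg.
- roller_center (a point): centre of the black rubber roller at the frame's head: 48 mm diameter, 70 mm long, axis along the steady's y, spins freely on its hub; 235 mm above the hinge pin and 28 mm behind it. Nothing is above it; between roller end and cheek are 32 mm with a 28 mm thick hub. A round tie, 16 mm thick, is 63 mm below its axis.
- leg_pivot (a point): pivot of the steel side leg, on a bracket in front of the lower rail, 100 mm above and 35 mm ahead of the hinge pin, 30 mm to the steady's +y side. Folded, the leg stands out about 90 mm beyond the +y cheek.
- leg_foot (a point): centre of the leg's round rubber foot (22 mm diameter), 133 mm from the pivot along the leg; the leg is a 14 mm round bar. A tension spring over the leg's first 40 mm holds it at either end of its swing.
- leg_swing (a joint): swing of the side leg, rad: 0 = folded, held by its spring level along the steady's +y, foot end beyond the +y cheek. It swings down in a plane that leans out to the front at its lower edge, 25 degrees from the frame's plane. Dead centre of the spring at 0.84; beyond it the leg snaps to its stop at 1.745 (10 degrees past straight down). Starting it takes 2 to 4 N near the foot.
- side_leg: the side leg with its foot. Origin at the pivot, own y along the leg towards the foot.
- oil_bottle: yellow plastic oil bottle with a white label and black cap, 50 mm diameter, 125 mm high, about 0.24 kg, standing in front of the steady where the leg comes down. Origin at the centre of its underside, z up through the cap.
- tray: fixed low steel drip tray, outside 240 (own x) x 150 (own y) x 16 mm, walls 4 mm, inner floor 4 mm above the bench. Origin on the bench below its centre. It stands to the left or to the right of the steady.
- grease_tin: red grease tin, 64 mm diameter, 52 mm high, standing in the tray near its far end, about 70 mm along the tray's +x. Origin at its underside. Leave it there.
- brass_bell: brass instrument bell standing on its 126 mm flare, 230 mm high, origin under the flare. Leave it.
- brass_bell2: copper instrument bell, same size, standing on its flare. Leave it.
- form_block: light wooden forming block 110 x 90 x 70 mm, on the other side of the steady from the tray. Leave it.
- mallet: wooden mallet lying at the right side, 230 mm long. Leave it.
- lathe_wrench: steel wrench 200 mm long lying behind the steady. Leave it.
- scraper: scraper with a red handle, 200 mm long, lying at the left side. Leave it.
Things that resemble listed ones, but are neither listed nor needed, are in the scene too. Of the things that look like the oil_bottle, the smallest one is meant.

How it is judged:
By the outcome, as a careful person would: the job done as asked, in the order asked, and still so for the second after the job is handed in, while the arm keeps its last pose, push and grip.
It also fails if it takes over 67 s, if anything falls off the work surface, if the arm or the gripper's body presses on something with over 40 N, if the wrist force passes 120 N, or if a joint passes its speed limit or range.

## Working session

There is one attempt and no reset: what is moved stays moved. The work goes in short steps, Python scripts to look and compute and a tool call to move; the robot and the scene stay as the last step left them, time stands still between calls to the robot, and variables do not carry over. Pictures are saved under pics/ and viewed, and the job is handed in when it is done.

Besides the shell and the picture viewer there is one more tool, called after "Request:" as name(argument=value, ...), one argument or row to a line, values as JSON. jog_arm: Moves the arm, as the interface text tells. Its arguments: {"type":"object","properties":{"steps":{"type":"array","items":{"type":"object","properties":{"turn":{"type":"array","items":{"type":"number"}},"dp":{"type":"array","items":{"type":"number"}},"claw":{"type":"number"}}}}},"required":["steps"]}

```bash
mkdir -p pics
cat > h.py <<'E'
import numpy as np, cv2
from workcell import ctrl
def K(d):
    h,w=d["img"].shape[:2]; f=h/2/np.tan(np.radians(d["fovy"])/2)
    return np.array([[f,0,d["cx"]],[0,f,d["cy"]],[0,0,1.]])
def cam2w(d,obs=None):
    if "camera_from_world" in d: return np.linalg.inv(np.array(d["camera_from_world"]))
    T=np.eye(4);T[:3,:3]=cv2.Rodrigues(np.array(obs["orientation"],float))[0];T[:3,3]=obs["ee_pos"]
    return T@np.array(d["hand_eye"])
def cloud(d,obs=None):
    h,w=d["img"].shape[:2]; u,v=np.meshgrid(np.arange(w),np.arange(h))
    p=cv2.undistortPoints(np.stack([u,v],-1).reshape(-1,1,2).astype(np.float64),K(d),np.array(d["dist_coeffs"],float)).reshape(h,w,2)
    z=d["range_z"].astype(float); P=np.stack([p[...,0]*z,p[...,1]*z,z],-1)
    T=cam2w(d,obs); W=P@T[:3,:3].T+T[:3,3]; W[z<=0]=np.nan
    return W
def proj(d,pts,obs=None):
    T=np.linalg.inv(cam2w(d,obs))
    return cv2.projectPoints(np.atleast_2d(np.array(pts,float)),cv2.Rodrigues(T[:3,:3])[0],T[:3,3],K(d),np.array(d["dist_coeffs"],float))[0].reshape(-1,2)
def save(img,n,s=1,crop=None):
    if crop: a,b,c,e=crop; img=img[b:e,a:c]
    img=cv2.resize(img,None,fx=s,fy=s,interpolation=cv2.INTER_CUBIC)
    cv2.imwrite("pics/"+n,img[...,::-1])
E
python3 - <<'E'
from h import *
import pickle
o=ctrl.get_obs();print(o)
for n in("scene","top","wrist"):
    d=ctrl.get_image(n);save(d["img"],n+"0.png",1.4);pickle.dump((d,o),open(n+"0.pkl","wb"))
    print(n,d["fovy"],d["dist_coeffs"],cam2w(d,o).round(2).tolist())
E
```

```text
{'t': 0.0, 'qpos': array([-1.34399880e+00,  4.23806217e-01,  1.63069672e+00,  9.84510507e-06,
        1.08857769e+00, -1.90236065e-02]), 'qvel': array([-0.00168962, -0.00026635, -0.00125586,  0.00028494,  0.00103005,
       -0.00067549]), 'joint_torque': array([-2.88302626e-04, -5.44620895e+01, -2.73666501e+01,  6.44593081e-02,
        2.26611266e-02, -1.32556361e-04]), 'ee_pos': array([ 151.98429259, -605.6683231 ,  221.92066635]), 'orientation': array([-1.3145305 ,  1.02704189, -1.02512328]), 'ft_force': array([ 0.28546617,  0.02047273, -0.12685007]), 'moment': array([ 0.01210866,  0.04430216, -0.03747696]), 'width': 87.49810903868884}
scene 50.210105752249675 [-0.08089314  0.          0.          0.          0.        ] [[0.87, 0.38, -0.33, 1079.9], [0.5, -0.63, 0.59, -997.25], [0.02, -0.67, -0.74, 1366.96], [0.0, 0.0, 0.0, 1.0]]
top 48.71207708296109 [0.04929993 0.         0.         0.         0.        ] [[0.02, -0.98, 0.18, 312.2], [-1.0, -0.02, -0.0, -23.37], [0.01, -0.18, -0.98, 1531.08], [0.0, 0.0, 0.0, 1.0]]
wrist 64.8914912865017 [-0.05727876  0.          0.          0.          0.        ] [[0.24, -0.92, -0.29, 233.37], [-0.97, -0.23, -0.07, -585.68], [-0.0, 0.3, -0.95, 384.29], [0.0, 0.0, 0.0, 1.0]]
```

View pics/scene0.png

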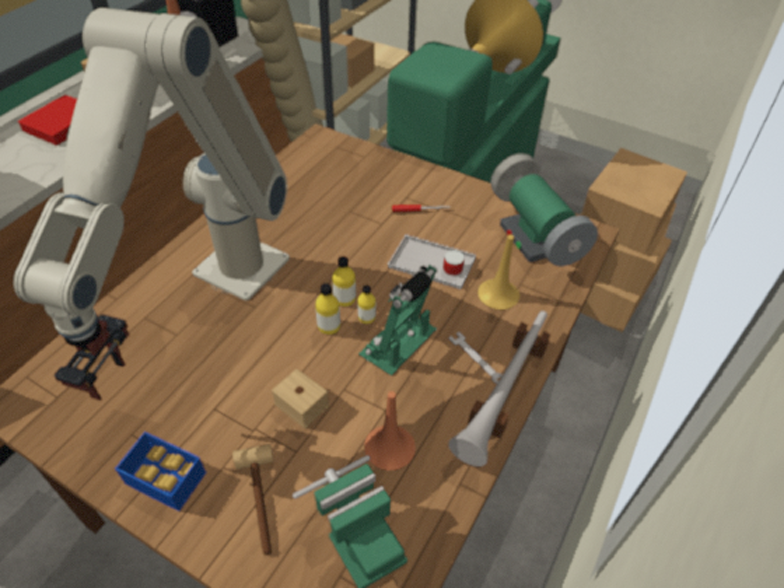

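View pics/top0.png

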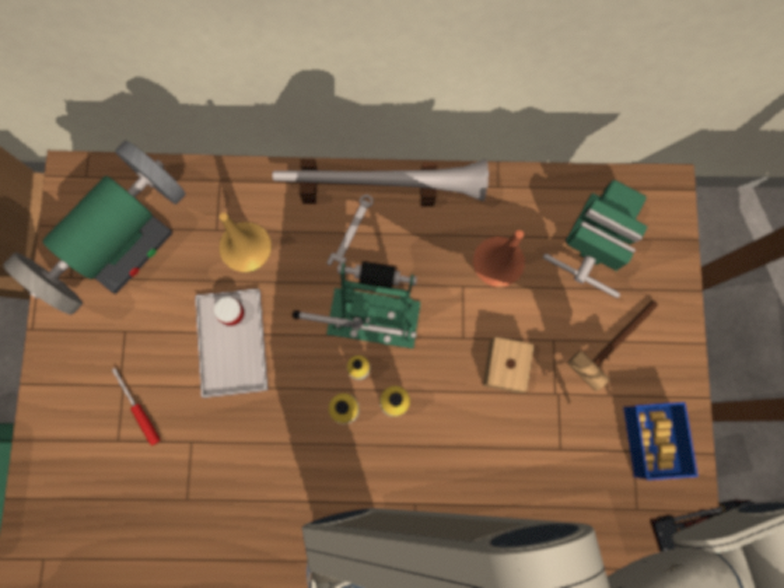

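Three bottles appear in the top view, at shown pixels (358,367), (343,408) and (395,401). The one nearest the steady, (358,367), looks smallest. I'll measure all three and check in a crop.

Run:
```python
from h import *
import pickle
d,o=pickle.load(open("top0.pkl","rb"));W=cloud(d)
s,_=pickle.load(open("scene0.pkl","rb"));S=cloud(s)
save(d["img"],"topcrop.png",4,(130,160,330,305))
save(s["img"],"scenecrop.png",4,(210,140,400,285))
P=np.concatenate([W.reshape(-1,3),S.reshape(-1,3)]);C=np.concatenate([d["img"].reshape(-1,3),s["img"].reshape(-1,3)]).astype(int)
np.savez("p0.npz",P=P,C=C)
# yellow/black blobs: cluster bottle pts in region by height
for nm,(u,v) in dict(a=(256,262),b=(245,291),c=(282,286),tin=(163,221),block=(364,260)).items():
    w=W[v-3:v+4,u-3:u+4].reshape(-1,3);print(nm,np.nanmedian(w,0).round(1),np.nanmax(w[:,2]).round(1))
def circ(c,z0,z1,r=45):
    m=(np.hypot(*(P[:,:2]-c).T)<r)&(P[:,2]>z0)&(P[:,2]<z1);q=P[m]
    from scipy.optimize import least_squares
    f=lambda x:np.hypot(q[:,0]-x[0],q[:,1]-x[1])-x[2]
    r=least_squares(f,[*c,25],loss="soft_l1",f_scale=2);return r.x.round(1),len(q)
for (u,v) in((256,262),(245,291),(282,286)):
    w=np.nanmedian(W[v-3:v+4,u-3:u+4].reshape(-1,3),0);print(circ(w[:2],20,75))
```

```text
a [440.8  13.7 120.6] 130.7
b [352.3  42.4 161. ] 169.6
c [368.9 -65.3 161.3] 166.2
tin [573.2 317.8  54.9] 63.1
block [ 459.5 -325.2   70.4] 77.3
(array([448.2,  17.2,  24.9]), 139)
(array([354.3,  44.1,  31.2]), 154)
(array([372. , -67.3,  33. ]), 154)
```

View pics/topcrop.png

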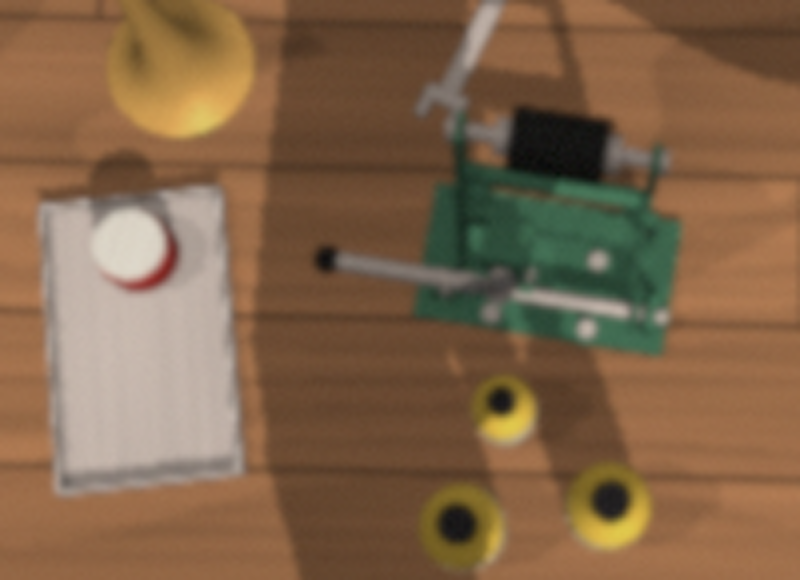

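View pics/scenecrop.png

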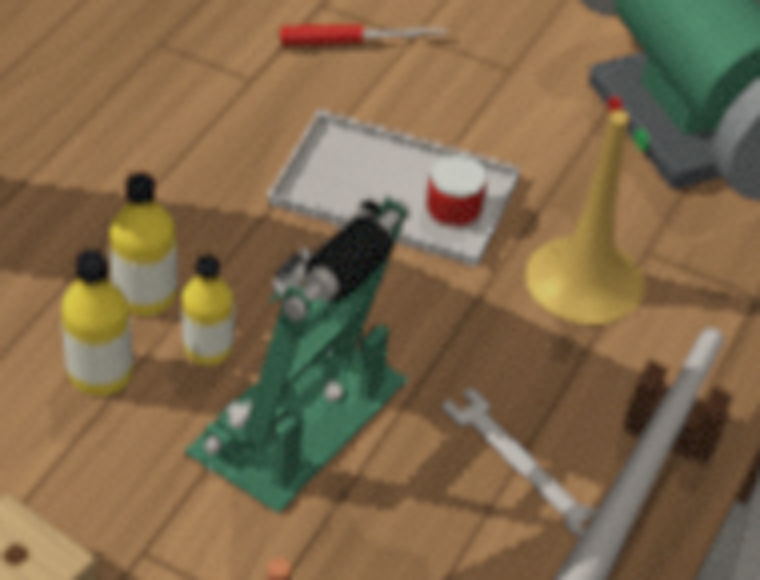

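The smallest bottle is the one at raw top (256,262): radius 25 mm and about 125 mm high, against radii of 31–33 and 165 for the other two. Next I'll get the steady's pose from the roller, leg and plate, and the tray's pose.

Run:
```python
from h import *
import pickle
d,o=pickle.load(open("top0.pkl","rb"));W=cloud(d)
s,_=pickle.load(open("scene0.pkl","rb"));S=cloud(s)
C=d["img"].astype(int)
def tp(u,v,r=1):
    return np.nanmedian(W[v-r:v+r+1,u-r:u+r+1].reshape(-1,3),0).round(1)
print("foot",tp(211,225),"leg",tp(225,227),tp(235,229),tp(243,230))
print("roller",tp(264,195),tp(275,197),tp(270,196))
# roller: dark and z 240..290
for nm,X,I in(("top",W,C),("scene",S,s["img"].astype(int))):
    m=(I.sum(-1)<110)&(X[...,2]>225)&(X[...,2]<290)&(abs(X[...,0]-600)<120)&(abs(X[...,1])<120)
    q=X[m];print(nm,len(q));
    if len(q)>10:
        c=q.mean(0);u,sv,vt=np.linalg.svd((q-c)[:,:2]);print(c.round(1),q[:,2].max(),vt[0],np.degrees(np.arctan2(vt[0][1],vt[0][0])),np.ptp((q-c)[:,:2]@vt[0]))
    g=(I[...,1]>I[...,0]*1.25)&(X[...,2]>3)&(X[...,2]<14)&(abs(X[...,0]-560)<160)&(abs(X[...,1])<180)
    q=X[g][:,:2].astype(np.float32);r=cv2.minAreaRect(q);print("plate",len(q),r,cv2.boxPoints(r).round(0).tolist())
    # leg points: z 120..150, y>?
    l=(X[...,2]>122)&(X[...,2]<152)&(X[...,0]>470)&(X[...,0]<620)&(X[...,1]>60)&(X[...,1]<200)
    q=X[l]
    if len(q)>10:
        f=cv2.fitLine(q.astype(np.float32),cv2.DIST_HUBER,0,.01,.01).ravel();print("leg",len(q),f,q.min(0),q.max(0))
# tray
for nm,X,I in(("top",W,C),("scene",S,s["img"].astype(int))):
    sat=I.max(-1)-I.min(-1)
    g=(sat<30)&(I.max(-1)>120)&(X[...,2]>-4)&(X[...,2]<25)&(X[...,0]>330)&(X[...,0]<680)&(X[...,1]>180)&(X[...,1]<420)
    q=X[g][:,:2].astype(np.float32);r=cv2.minAreaRect(q);print("tray",len(q),r)
```

```text
foot [548.1 152.3 143.9] leg [543.4 110.2 140.7] [538.2  79.4 139.7] [535.7  55.  137.2]
roller [613.1  -7.8 277.4] [608.3 -38.5 277.9] [611.4 -24.6 276.8]
top 352
[611.4 -21.4 273.1] 283.6284949985911 [-0.11441834 -0.99343266] -96.570076854368 65.24491054459156
plate 768 ((573.0924072265625, -15.901535034179688), (203.06532287597656, 117.25738525390625), 82.0063247680664) [[501.0, -108.0], [617.0, -125.0], [645.0, 76.0], [529.0, 93.0]]
leg 171 [1.49382129e-01 9.88668740e-01 1.48009658e-02 5.45647034e+02
 1.11699165e+02 1.40679245e+02] [525.62101515  60.57995472 130.60385159] [561.76475678 162.15542219 148.21664052]
scene 205
[624.8 -29.7 270.3] 282.673288435735 [-0.17401131 -0.98474365] -100.02112743104067 68.97238473555251
plate 575 ((571.2478637695312, -17.928497314453125), (210.6400146484375, 115.31707763671875), 81.27887725830078) [[498.0, -113.0], [612.0, -131.0], [644.0, 77.0], [530.0, 95.0]]
leg 27 [2.3958173e-01 9.7075999e-01 1.5020335e-02 5.4836835e+02 1.2507623e+02
 1.4214716e+02] [522.98722743  62.41556693 136.33112229] [563.51960561 154.08826062 146.85254934]
tray 2805 ((504.906494140625, 317.644287109375), (237.8914031982422, 148.8111572265625), 7.5866007804870605)
tray 973 ((505.7693176269531, 297.9420471191406), (241.95668029785156, 201.71109008789062), 7.543532371520996)
```

```bash
cat >> h.py <<'E'
def R(o): return cv2.Rodrigues(np.array(o["orientation"],float))[0]
def down(ax):  # tool R with y down, jaw x along ax (xy)
    x=np.array([ax[0],ax[1],0.]);x/=np.linalg.norm(x);y=np.array([0,0,-1.]);return np.stack([x,y,np.cross(x,y)],1)
def turn(o,Rt): return (cv2.Rodrigues(Rt@R(o).T)[0].ravel()/np.pi).round(4)
def rep(o,Rt=None,p=None):
    print("t",round(o["t"],2),"p",np.round(o["ee_pos"],1),"F",np.round(o["ft_force"],1),"w",round(o["width"],1),"q",np.round(o["qpos"],2))
    if Rt is not None: print("turn",turn(o,Rt))
    if p is not None: print("dp",((np.array(p)-o["ee_pos"])/80).round(3))
E
python3 - <<'E'
from h import *
o=ctrl.get_obs();print(R(o).round(3))
for s in(1,-1): rep(o,down((-.16*s,.987*s)),(448,17,200))
E
```

```text
[[ 0.243 -0.     0.97 ]
 [-0.97   0.001  0.243]
 [-0.001 -1.     0.   ]]
t 0.15 p [ 152.  -605.8  222.1] F [ 0.2 -1.2 -0.5] w 87.8 q [-1.34  0.42  1.63 -0.    1.09 -0.02]
turn [ 1.000e-04 -6.000e-04  9.729e-01]
dp [ 3.7    7.785 -0.276]
t 0.15 p [ 152.  -605.8  222.1] F [ 0.2 -1.2 -0.5] w 87.8 q [-1.34  0.42  1.63 -0.    1.09 -0.02]
turn [-0.0004 -0.0001 -0.0271]
dp [ 3.7    7.785 -0.276]
```

Request:
jog_arm(
  steps=[
    {"dp": [0.23, 0.5, 0.0], "turn": [0, 0, -0.027], "claw": 1},
    {"dp": [0.46, 1, 0], "turn": [0, 0, -0.027], "claw": 1},
    {"dp": [0.46, 1, 0], "turn": [0, 0, -0.027], "claw": 1},
  ],
)

```text
t: 0.4
ee_pos: [189.7, -520.1, 220.9]
orientation: [-1.277, 1.093, -1.084]
ft_force: [-0.7, -0.3, 0.3]
width: 87.8
```

Request:
jog_arm(
  steps=[
    {"dp": [0.23, 0.5, 0.0], "turn": [0, 0, 0], "claw": 1},
    {"dp": [0.46, 1, 0], "turn": [0, 0, 0], "claw": 1},
    {"dp": [0.46, 1, 0], "turn": [0, 0, 0], "claw": 1},
  ],
)

```text
t: 0.65
ee_pos: [227.1, -435.5, 220.2]
orientation: [-1.275, 1.094, -1.08]
ft_force: [0.4, 0.6, -0.7]
width: 88.0
```

Request:
jog_arm(
  steps=[
    {"dp": [0.23, 0.5, 0.0], "turn": [0, 0, 0], "claw": 1},
    {"dp": [0.46, 1, 0], "turn": [0, 0, 0], "claw": 1},
    {"dp": [0.46, 1, 0], "turn": [0, 0, 0], "claw": 1},
  ],
)

```text
t: 0.9
ee_pos: [264.3, -351.4, 219.8]
orientation: [-1.274, 1.094, -1.077]
ft_force: [-0.6, 0.1, 0.6]
width: 88.0
```

Request:
jog_arm(
  steps=[
    {"dp": [0.23, 0.5, 0.0], "turn": [0, 0, 0], "claw": 1},
    {"dp": [0.46, 1, 0], "turn": [0, 0, 0], "claw": 1},
    {"dp": [0.46, 1, 0], "turn": [0, 0, 0], "claw": 1},
  ],
)

```text
t: 1.15
ee_pos: [301.9, -268.1, 219.7]
orientation: [-1.274, 1.093, -1.074]
ft_force: [-0.6, 0.2, -0.3]
width: 88.0
```

Request:
jog_arm(
  steps=[
    {"dp": [0.23, 0.5, 0.0], "turn": [0, 0, 0], "claw": 1},
    {"dp": [0.46, 1, 0], "turn": [0, 0, 0], "claw": 1},
    {"dp": [0.46, 1, 0], "turn": [0, 0, 0], "claw": 1},
  ],
)

```text
t: 1.4
ee_pos: [340.1, -185.2, 219.9]
orientation: [-1.275, 1.09, -1.072]
ft_force: [-1.1, -0.2, 0.1]
width: 87.8
```

Request:
jog_arm(
  steps=[
    {"dp": [0.23, 0.5, 0.0], "turn": [0, 0, 0], "claw": 1},
    {"dp": [0.46, 1, 0], "turn": [0, 0, 0], "claw": 1},
    {"dp": [0.46, 1, 0], "turn": [0, 0, 0], "claw": 1},
  ],
)

```text
t: 1.65
ee_pos: [379.1, -102.6, 220.2]
orientation: [-1.275, 1.087, -1.07]
ft_force: [0.5, -0.9, -0.4]
width: 87.7
```

Request:
jog_arm(
  steps=[
    {"dp": [0.4, 0.3, 0.0], "turn": [0, 0, 0], "claw": 1},
    {"dp": [0.6, 0.6, 0], "turn": [0, 0, 0], "claw": 1},
    {"dp": [0.6, 0.6, 0], "turn": [0, 0, 0], "claw": 1},
  ],
)

```text
t: 1.9
ee_pos: [430.9, -53.1, 220.8]
orientation: [-1.274, 1.082, -1.069]
ft_force: [0.2, -0.1, 0.7]
width: 87.7
```

Run:
```python
from h import *
import pickle
o=ctrl.get_obs();d=ctrl.get_image("wrist");pickle.dump((d,o),open("w1.pkl","wb"));save(d["img"],"w1.png",1.4)
W=cloud(d,o);rep(o,down((.16,-.987)),(448,17,200))
from scipy.optimize import least_squares
for c in((448,17),(354,44),(372,-67)):
  for z0,z1 in((20,45),(45,70),(70,85),(85,100),(100,112),(112,130),(130,172)):
    m=(np.hypot(W[...,0]-c[0],W[...,1]-c[1])<42)&(W[...,2]>z0)&(W[...,2]<z1);q=W[m]
    if len(q)<30: print(z0,len(q));continue
    r=least_squares(lambda x:np.hypot(q[:,0]-x[0],q[:,1]-x[1])-x[2],[*c,25],loss="soft_l1",f_scale=2).x
    print(c,z0,z1,len(q),r.round(1))
```

```text
t 1.9 p [430.9 -53.1 220.8] F [ 0.2 -0.1  0.7] w 87.7 q [-0.16  0.14  2.03  0.02  0.97  1.22]
turn [-0.0047  0.0008 -0.0052]
dp [ 0.213  0.876 -0.26 ]
(448, 17) 20 45 169 [446.9  17.6  25.7]
(448, 17) 45 70 258 [446.9  17.5  25.3]
(448, 17) 70 85 656 [447.4  17.1  22.5]
(448, 17) 85 100 821 [446.1  18.3  16.8]
(448, 17) 100 112 57 [446.2  18.1  11.6]
(448, 17) 112 130 769 [448.1  16.6   8.7]
130 0
(354, 44) 20 45 431 [352.8  46.5  33.2]
(354, 44) 45 70 571 [352.9  46.4  33. ]
(354, 44) 70 85 463 [353.   46.3  32.5]
(354, 44) 85 100 452 [352.7  46.4  32.1]
(354, 44) 100 112 610 [352.8  46.   28.4]
(354, 44) 112 130 777 [352.8  47.3  19.6]
(354, 44) 130 172 1032 [357.9  47.    9.9]
(372, -67) 20 45 316 [371.8 -66.8  33. ]
(372, -67) 45 70 418 [371.9 -66.7  32.9]
(372, -67) 70 85 358 [371.9 -66.7  32.5]
(372, -67) 85 100 410 [371.8 -66.6  32. ]
(372, -67) 100 112 1035 [372.2 -66.5  28.1]
(372, -67) 112 130 1296 [370.7 -66.8  20.6]
(372, -67) 130 172 1612 [374.4 -66.2  11.5]
```

View pics/w1.png

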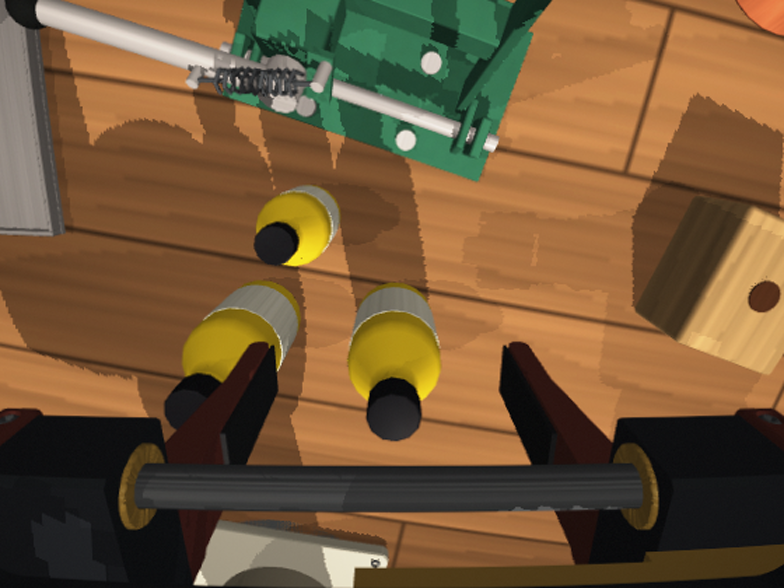

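Crop and measurement agree: the bottle at wrist pixel (300,225) has radius 25.3 and is centred at (447,17.5). The other two have radius 33. Moving above it and descending.

Request:
jog_arm(
  steps=[
    {"dp": [0.1, 0.44, 0.0], "turn": [-0.005, 0, -0.005], "claw": 1},
    {"dp": [0.2, 0.883, 0], "turn": [-0.005, 0, -0.005], "claw": 1},
    {"dp": [0.2, 0.883, 0], "turn": [-0.005, 0, -0.005], "claw": 1},
    {"dp": [0.2, 0.883, -0.3], "turn": [-0.005, 0, -0.005], "claw": 1},
    {"dp": [0.2, 0.883, -0.5], "turn": [-0.005, 0, -0.005], "claw": 1},
    {"dp": [0.2, 0.883, -0.5], "turn": [-0.005, 0, -0.005], "claw": 1},
  ],
)

```text
t: 2.45
ee_pos: [442.7, 14.8, 177.9]
orientation: [-1.286, 1.092, -1.088]
ft_force: [-0.7, 0.1, -0.6]
width: 88.2
```

Run:
```python
from h import *
rep(ctrl.get_obs(),down((.16,-.987)),(447,17.5,36))
```

```text
t 2.45 p [442.7  14.8 177.9] F [-0.7  0.1 -0.6] w 88.2 q [ 0.01  0.23  2.05 -0.    0.87  1.42]
turn [ 0.0006 -0.0016 -0.0004]
dp [ 0.053  0.034 -1.774]
```

Request:
jog_arm(
  steps=[
    {"dp": [0.06, 0.035, -0.3], "turn": [0, -0.001, 0], "claw": 1},
    {"dp": [0.06, 0.035, -0.6], "turn": [0, -0.001, 0], "claw": 1},
    {"dp": [0.06, 0.035, -0.9], "turn": [0, -0.001, 0], "claw": 1},
    {"dp": [0.06, 0.035, -0.9], "turn": [0, -0.001, 0], "claw": 1},
  ],
)

```text
t: 2.78
ee_pos: [445.2, 16.1, 103.4]
orientation: [-1.288, 1.095, -1.087]
ft_force: [-1.6, -0.2, -0.6]
width: 88.1
```

Run:
```python
from h import *
rep(ctrl.get_obs(),down((.16,-.987)),(447,17.5,36))
```

```text
t 2.78 p [445.2  16.1 103.4] F [-1.6 -0.2 -0.6] w 88.1 q [ 0.01  0.37  2.09 -0.    0.69  1.42]
turn [ 0.0007 -0.0025 -0.    ]
dp [ 0.023  0.017 -0.842]
```

Request:
jog_arm(
  steps=[
    {"dp": [0.03, 0.02, -0.3], "turn": [0, -0.002, 0], "claw": 1},
    {"dp": [0.03, 0.02, -0.6], "turn": [0, -0.002, 0], "claw": 1},
    {"dp": [0.03, 0.02, -0.84], "turn": [0, -0.002, 0], "claw": 1},
    {"dp": [0.03, 0.02, -0.84], "turn": [0, -0.002, 0], "claw": 1},
    {"dp": [0.03, 0.02, -0.84], "turn": [0, -0.002, 0], "claw": 0.8},
    {"dp": [0.03, 0.02, -0.84], "turn": [0, -0.002, 0], "claw": 0.65},
    {"dp": [0.03, 0.02, -0.84], "turn": [0, -0.002, 0], "claw": 0.3},
    {"dp": [0.03, 0.02, -0.84], "turn": [0, -0.002, 0], "claw": 0},
    {"dp": [0.03, 0.02, -0.84], "turn": [0, -0.002, 0], "claw": 0},
    {"dp": [0.03, 0.02, -0.84], "turn": [0, -0.002, 0], "claw": 0},
    {"dp": [0.03, 0.02, -0.84], "turn": [0, -0.002, 0], "claw": 0},
    {"dp": [0.03, 0.02, -0.84], "turn": [0, -0.002, 0], "claw": 0},
  ],
)

```text
t: 3.78
ee_pos: [447.9, 17.8, 36.7]
orientation: [-1.283, 1.089, -1.091]
ft_force: [-0.2, -0.2, 8.0]
width: 49.6
```

Request:
jog_arm(
  steps=[
    {"dp": [0, 0, 0.0], "turn": [0, 0, 0], "claw": 0},
    {"dp": [0, 0, 0.0], "turn": [0, 0, 0], "claw": 0},
    {"dp": [0, 0, 0.1], "turn": [0, 0, 0], "claw": 0},
    {"dp": [0, 0, 0.25], "turn": [0, 0, 0], "claw": 0},
    {"dp": [0, 0, 0.25], "turn": [0, 0, 0], "claw": 0},
  ],
)

```text
t: 4.2
ee_pos: [448.6, 17.9, 58.1]
orientation: [-1.282, 1.088, -1.092]
ft_force: [0.0, 1.3, -3.1]
width: 49.6
```

Run:
```python
from h import *
o=ctrl.get_obs();d=ctrl.get_image("scene");save(d["img"],"s2.png",3,(200,120,400,300))
rep(o,down((.16,-.987)))
```

```text
t 4.2 p [448.6  17.9  58.1] F [ 0.   1.3 -3.1] w 49.6 q [ 0.01  0.46  2.11 -0.    0.57  1.43]
turn [ 0.0007  0.0003 -0.0001]
```

View pics/s2.png

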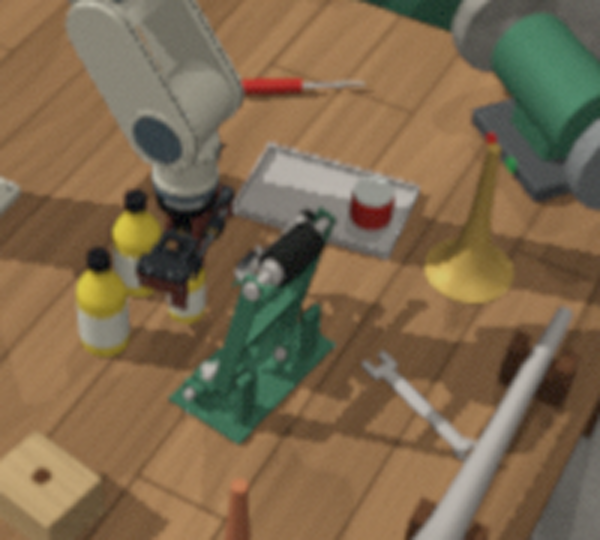

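Grasped (width 49.6, and about −3 N matches the bottle's weight). Lifting and carrying it to the tray.

Request:
jog_arm(
  steps=[
    {"dp": [0, 0, 0.3], "turn": [0, 0, 0], "claw": 0},
    {"dp": [0, 0.25, 0.5], "turn": [0, 0, 0], "claw": 0},
    {"dp": [0, 0.5, 0.5], "turn": [0, 0, 0], "claw": 0},
    {"dp": [0, 0.75, 0.5], "turn": [0, 0, 0], "claw": 0},
    {"dp": [0, 1, 0.5], "turn": [0, 0, 0], "claw": 0},
  ],
)

```text
t: 4.67
ee_pos: [448.3, 98.6, 97.6]
orientation: [-1.282, 1.088, -1.092]
ft_force: [-0.6, 0.1, -3.2]
width: 49.5
```

Request:
jog_arm(
  steps=[
    {"dp": [0, 0.3, 0], "turn": [0, 0, 0], "claw": 0},
    {"dp": [0, 0.6, 0], "turn": [0, 0, 0], "claw": 0},
    {"dp": [0, 0.9, 0], "turn": [0, 0, 0], "claw": 0},
    {"dp": [0, 1, 0], "turn": [0, 0, 0], "claw": 0},
  ],
)

```text
t: 5.0
ee_pos: [448.4, 180.9, 97.3]
orientation: [-1.282, 1.087, -1.091]
ft_force: [0.6, -0.5, -4.3]
width: 49.5
```

Request:
jog_arm(
  steps=[
    {"dp": [0, 0.3, 0], "turn": [0, 0, 0], "claw": 0},
    {"dp": [0, 0.6, 0], "turn": [0, 0, 0], "claw": 0},
    {"dp": [0, 0.9, 0], "turn": [0, 0, 0], "claw": 0},
    {"dp": [0, 1, 0], "turn": [0, 0, 0], "claw": 0},
  ],
)

```text
t: 5.33
ee_pos: [448.5, 262.9, 97.0]
orientation: [-1.282, 1.086, -1.09]
ft_force: [0.1, -0.8, -3.2]
width: 49.4
```

Run:
```python
from h import *
rep(ctrl.get_obs(),down((.16,-.987)),(450,310,42))
```

```text
t 5.33 p [448.5 262.9  97. ] F [ 0.1 -0.8 -3.2] w 49.4 q [ 0.51  0.46  1.94 -0.    0.74  1.92]
turn [ 0.0003  0.0007 -0.0009]
dp [ 0.018  0.589 -0.687]
```

Request:
jog_arm(
  steps=[
    {"dp": [0.02, 0.3, 0], "turn": [0, 0, 0], "claw": 0},
    {"dp": [0.02, 0.59, 0], "turn": [0, 0, 0], "claw": 0},
    {"dp": [0.02, 0.59, -0.1], "turn": [0, 0, 0], "claw": 0},
    {"dp": [0.02, 0.59, -0.3], "turn": [0, 0, 0], "claw": 0},
    {"dp": [0.02, 0.59, -0.5], "turn": [0, 0, 0], "claw": 0},
    {"dp": [0.02, 0.59, -0.6], "turn": [0, 0, 0], "claw": 0},
    {"dp": [0.02, 0.59, -0.6], "turn": [0, 0, 0], "claw": 0},
  ],
)

```text
t: 5.92
ee_pos: [448.6, 308.3, 46.8]
orientation: [-1.286, 1.088, -1.09]
ft_force: [-0.1, -0.3, -3.5]
width: 49.8
```

Request:
jog_arm(
  steps=[
    {"dp": [0, 0, -0.04], "turn": [0, 0, 0], "claw": 0},
    {"dp": [0, 0, -0.06], "turn": [0, 0, 0], "claw": 0},
    {"dp": [0, 0, -0.08], "turn": [0, 0, 0], "claw": 0},
  ],
)

```text
t: 6.17
ee_pos: [448.9, 308.0, 40.8]
orientation: [-1.286, 1.088, -1.09]
ft_force: [-2.9, -2.1, 20.5]
width: 49.6
```

Request:
jog_arm(
  steps=[
    {"dp": [0, 0, 0.01], "turn": [0, 0, 0], "claw": 0},
    {"dp": [0, 0, 0.01], "turn": [0, 0, 0], "claw": 0.6},
    {"dp": [0, 0, 0.01], "turn": [0, 0, 0], "claw": 0.7},
    {"dp": [0, 0, 0.01], "turn": [0, 0, 0], "claw": 0.85},
    {"dp": [0, 0, 0.01], "turn": [0, 0, 0], "claw": 1},
    {"dp": [0, 0, 0.01], "turn": [0, 0, 0], "claw": 1},
    {"dp": [0, 0, 0.01], "turn": [0, 0, 0], "claw": 1},
    {"dp": [0, 0, 0.3], "turn": [0, 0, 0], "claw": 1},
    {"dp": [0, 0, 0.6], "turn": [0, 0, 0], "claw": 1},
    {"dp": [0, 0, 0.95], "turn": [0, 0, 0], "claw": 1},
    {"dp": [0, 0, 0.95], "turn": [0, 0, 0], "claw": 1},
  ],
)

```text
t: 7.08
ee_pos: [451.4, 309.7, 121.2]
orientation: [-1.278, 1.085, -1.091]
ft_force: [0.9, 1.5, 0.3]
width: 87.7
```

Request:
jog_arm(
  steps=[
    {"dp": [0, 0, 0.4], "turn": [0, 0, 0], "claw": 1},
    {"dp": [0, 0, 0.9], "turn": [0, 0, 0], "claw": 1},
    {"dp": [0, 0, 1], "turn": [0, 0, 0], "claw": 0.5},
    {"dp": [0, 0, 1], "turn": [0, 0, 0], "claw": 0},
  ],
)

```text
t: 7.42
ee_pos: [453.0, 310.8, 203.9]
orientation: [-1.272, 1.083, -1.091]
ft_force: [-0.2, 0.4, 0.2]
width: 77.8
```

Run:
```python
from h import *
import pickle
o=ctrl.get_obs();d=ctrl.get_image("scene");save(d["img"],"s3.png",1.4)
w=ctrl.get_image("wrist");save(w["img"],"w3.png",1.4);pickle.dump((w,o),open("w3.pkl","wb"))
t=ctrl.get_image("top");save(t["img"],"t3.png",1.4);W=cloud(t)
m=(t["img"][...,0]>150)&(t["img"][...,2]<90)&(W[...,2]>30)&(W[...,2]<130)
for c in((448,308),(447,17)):
    q=W[m&(np.hypot(W[...,0]-c[0],W[...,1]-c[1])<50)];print(c,len(q),np.nanmean(q,0))
rep(o)
```

```text
(448, 308) 0 [nan nan nan]
(447, 17) 0 [nan nan nan]
t 7.42 p [453.  310.8 203.9] F [-0.2  0.4  0.2] w 77.8 q [ 0.58  0.33  1.82 -0.    0.98  1.99]<stdin>:8: RuntimeWarning: Mean of empty slice
```

View pics/s3.png

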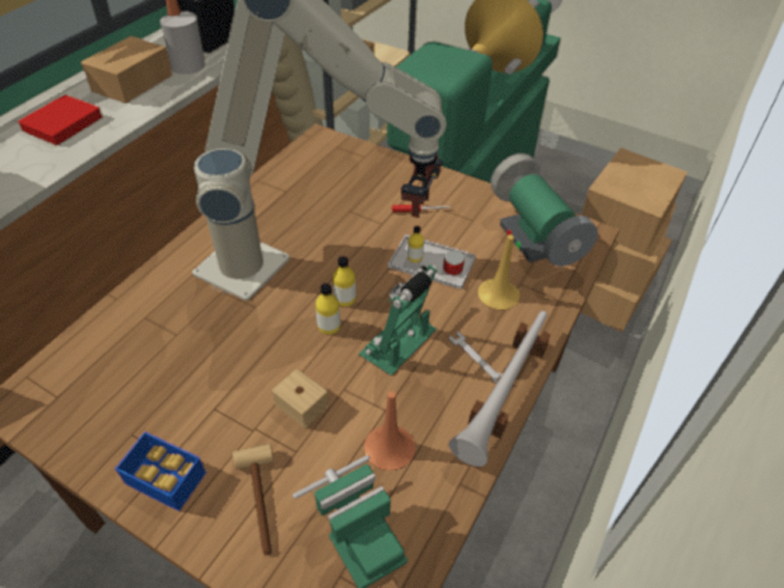

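View pics/w3.png

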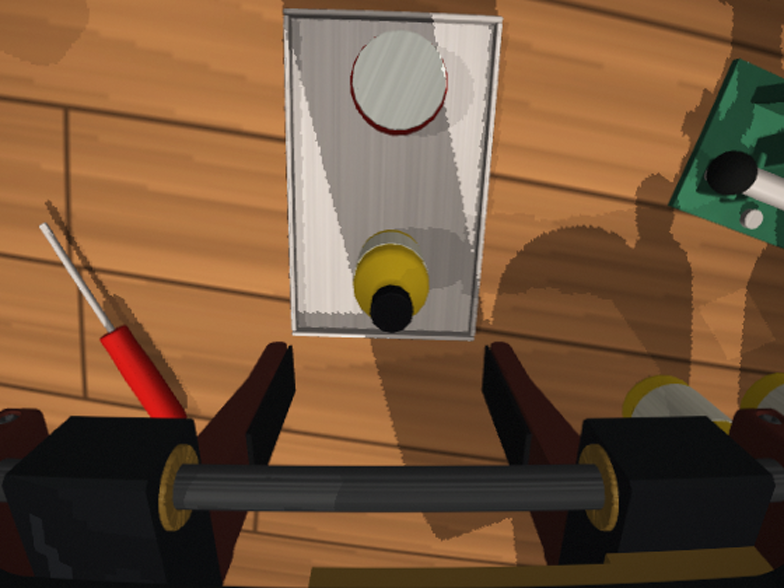

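The bottle stands upright in the tray (wrist pixel (390,290)) and the tin is undisturbed. Next is the leg: close the fingers and move above the bar near the foot.

Request:
jog_arm(
  steps=[
    {"dp": [0.2, -0.4, 0], "turn": [0, 0, -0.03], "claw": 0},
    {"dp": [0.4, -0.8, 0], "turn": [0, 0, -0.06], "claw": 0},
    {"dp": [0.5, -1, 0], "turn": [0, 0, -0.09], "claw": 0},
    {"dp": [0.5, -1, 0], "turn": [0, 0, -0.098], "claw": 0},
  ],
)

```text
t: 7.9
ee_pos: [490.4, 225.8, 197.0]
orientation: [-1.137, 1.319, -1.323]
ft_force: [0.3, 0.3, 0.0]
width: 39.6
```

Run:
```python
from h import *
import pickle
psi=np.radians(-8.3)
o=ctrl.get_obs();w=ctrl.get_image("wrist");save(w["img"],"w4.png",1.4);pickle.dump((w,o),open("w4.pkl","wb"))
rep(o,down((-.144,-.99)),(547.7,127.2,170))
W=cloud(w,o);I=w["img"].astype(int)
l=(W[...,2]>120)&(W[...,2]<158)&(W[...,0]>500)&(W[...,0]<590)&(W[...,1]>50)&(W[...,1]<190)
q=W[l];print(len(q),q.min(0),q.max(0))
for y in range(50,180,10):
    s=q[abs(q[:,1]-y)<5]
    if len(s)>5: print(y,s.mean(0).round(1),s[:,0].min().round(1),s[:,0].max().round(1),np.percentile(s[:,2],95).round(1))
```

```text
t 7.9 p [490.4 225.8 197. ] F [0.3 0.3 0. ] w 39.6 q [ 0.41  0.33  1.84 -0.    0.97  2.14]
turn [ 0.0013 -0.0004  0.0025]
dp [ 0.716 -1.233 -0.338]
4356 [523.06005154  50.01741583 120.1425475 ] [589.99951038 163.58022353 156.97965013]
50 [557.4  52.8 141.1] 526.9 590.0 152.2
60 [551.8  59.2 139. ] 523.1 590.0 146.2
70 [539.5  69.9 140.9] 525.6 546.8 143.3
80 [541.1  80.  140.8] 533.6 548.0 143.0
90 [542.8  90.  140.7] 534.9 550.0 142.9
100 [543.9 100.  141. ] 536.5 550.8 142.9
110 [545.2 110.1 140.7] 537.6 552.1 142.7
120 [546.7 120.1 140.8] 539.2 554.2 142.8
130 [548.4 130.  140.8] 540.5 555.6 142.9
140 [549.7 139.8 140.9] 542.0 557.6 143.0
150 [552.  150.6 143.7] 540.4 562.0 146.5
160 [551.7 159.  141.5] 541.6 561.6 145.7
```

View pics/w4.png

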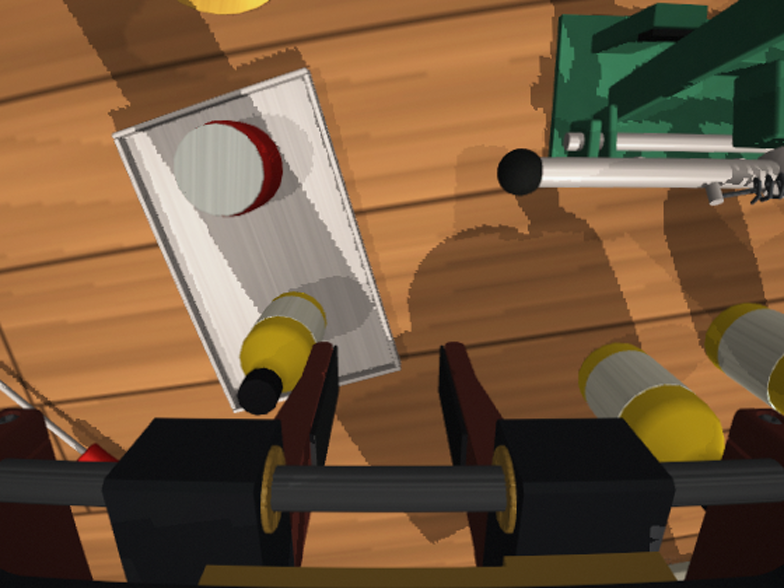

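```bash
cat >> h.py <<'E'
psi=np.radians(-8.3);ex=np.array([np.cos(psi),np.sin(psi),0]);ey=np.array([-np.sin(psi),np.cos(psi),0]);ez=np.array([0,0,1.])
OB=np.array([541.7,-13.4,0])
def b2w(p): p=np.asarray(p,float);return OB+p[...,:1]*ex+p[...,1:2]*ey+p[...,2:]*ez
def legpath(q,r=93,press=0):
    P=np.array([-14.4,30,135.7]);d=np.array([-.594,0,-.804]);e=np.array([0,1.,0])
    u=np.cos(q)*e+np.sin(q)*d
    c=P+r*u; c=c+np.array([0,13.5,7/np.sqrt(1-u[2]**2)-press]);return b2w(c)
E
python3 - <<'E'
from h import *
o=ctrl.get_obs();rep(o,down((-.144,-.99)),b2w([-14.4,136.5,165]))
b=b2w([-14.4,136.5,165]);print(b)
for q in np.arange(0,1.3,.12): p=legpath(q);print(q.round(2),p.round(1),((p-b)/80).round(3))
E
```

```text
t 7.95 p [489.9 226.9 197. ] F [-1.1  0.6 -0.7] w 34.8 q [ 0.41  0.33  1.84 -0.    0.97  2.14]
turn [ 0.0011 -0.0005  0.0021]
dp [ 0.716 -1.29  -0.401]
[547.15545007 123.7489995  165.        ]
0.0 [547.2 123.7 142.7] [ 0.     0.    -0.279]
0.12 [540.5 124.  133.8] [-0.083  0.004 -0.39 ]
0.24 [533.8 123.  125.1] [-0.167 -0.009 -0.499]
0.36 [527.  120.7 116.7] [-0.251 -0.039 -0.604]
0.48 [520.4 117.  108.7] [-0.334 -0.084 -0.704]
0.6 [513.9 112.2 101.3] [-0.415 -0.145 -0.796]
0.72 [507.8 106.2  94.7] [-0.492 -0.22  -0.879]
0.84 [502.   99.1  88.8] [-0.565 -0.308 -0.953]
0.96 [496.7  91.   83.8] [-0.631 -0.409 -1.016]
1.08 [491.8  82.1  79.7] [-0.691 -0.52  -1.066]
1.2 [487.6  72.5  76.6] [-0.744 -0.641 -1.105]
```

Request:
jog_arm(
  steps=[
    {"dp": [0.36, -0.5, 0], "turn": [0, 0, 0.002], "claw": 0},
    {"dp": [0.7, -1, -0.05], "turn": [0, 0, 0.002], "claw": 0},
    {"dp": [0.7, -1, -0.1], "turn": [0, 0, 0.002], "claw": 0},
    {"dp": [0.7, -1, -0.1], "turn": [0, 0, 0.002], "claw": 0},
  ],
)

```text
t: 8.28
ee_pos: [546.1, 144.4, 186.4]
orientation: [-1.144, 1.317, -1.318]
ft_force: [0.1, -0.2, -0.1]
width: 9.0
```

Request:
jog_arm(
  steps=[
    {"dp": [0, -0.2, -0.1], "turn": [0, 0, 0], "claw": 0},
    {"dp": [0.0, -0.28, -0.2], "turn": [0, 0, 0], "claw": 0},
    {"dp": [0, -0.28, -0.25], "turn": [0, 0, 0], "claw": 0},
    {"dp": [0, -0.28, -0.25], "turn": [0, 0, 0], "claw": 0},
  ],
)

```text
t: 8.62
ee_pos: [544.6, 122.5, 164.7]
orientation: [-1.147, 1.319, -1.317]
ft_force: [0.2, -0.5, 0.4]
width: 0.3
```

Run:
```python
from h import *
o=ctrl.get_obs();rep(o,down((-.144,-.99)),b2w([-14.4,136.5,165]))
```

```text
t 8.62 p [544.6 122.5 164.7] F [ 0.2 -0.5  0.4] w 0.3 q [ 0.2   0.41  1.82 -0.    0.93  1.92]
turn [ 0.0017 -0.0027  0.0006]
dp [0.032 0.016 0.004]
```

Request:
jog_arm(
  steps=[
    {"dp": [0.03, 0.016, -0.2], "turn": [0.001, -0.002, 0], "claw": 0},
    {"dp": [0.02, 0.016, -0.31], "turn": [0.001, -0.002, 0], "claw": 0},
    {"dp": [-0.05, 0.02, -0.42], "turn": [0.001, -0.002, 0], "claw": 0},
    {"dp": [-0.09, 0.015, -0.48], "turn": [0.001, -0.002, 0], "claw": 0},
    {"dp": [-0.13, 0.01, -0.53], "turn": [0.001, -0.002, 0], "claw": 0},
    {"dp": [-0.17, -0.01, -0.58], "turn": [0.001, -0.002, 0], "claw": 0},
    {"dp": [-0.21, -0.02, -0.63], "turn": [0.001, -0.002, 0], "claw": 0},
  ],
)

```text
t: 9.2
ee_pos: [527.7, 121.0, 114.3]
orientation: [-1.139, 1.316, -1.317]
ft_force: [-0.8, 1.9, 2.0]
width: 0.2
```

Run:
```python
from h import *
o=ctrl.get_obs();d=ctrl.get_image("scene");save(d["img"],"s5.png",4,(230,140,400,285))
rep(o,down((-.144,-.99)),legpath(.84))
w=ctrl.get_image("wrist");save(w["img"],"w5.png",1.4)
for q in(.36,.48,.6,.72,.84,.96,1.08,1.2): rep(o,None,legpath(q)) if 0 else print(q,((legpath(q)-o["ee_pos"])/80).round(3))
```

```text
t 9.2 p [527.7 121.  114.3] F [-0.8  1.9  2. ] w 0.2 q [ 0.2   0.46  1.89 -0.    0.8   1.92]
turn [ 0.0006 -0.0004  0.0005]
dp [-0.321 -0.274 -0.319]
0.36 [-0.008 -0.005  0.029]
0.48 [-0.091 -0.05  -0.07 ]
0.6 [-0.172 -0.111 -0.162]
0.72 [-0.249 -0.186 -0.246]
0.84 [-0.321 -0.274 -0.319]
0.96 [-0.388 -0.375 -0.382]
1.08 [-0.448 -0.486 -0.433]
1.2 [-0.5   -0.607 -0.472]
```

View pics/s5.png

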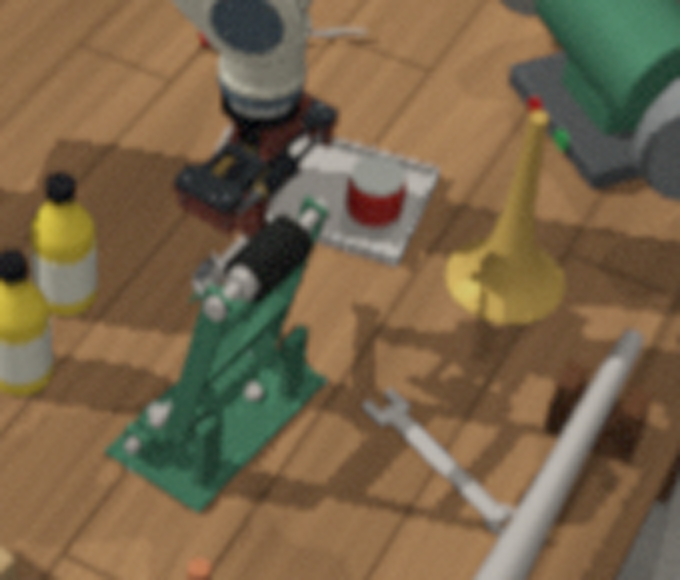

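View pics/w5.png

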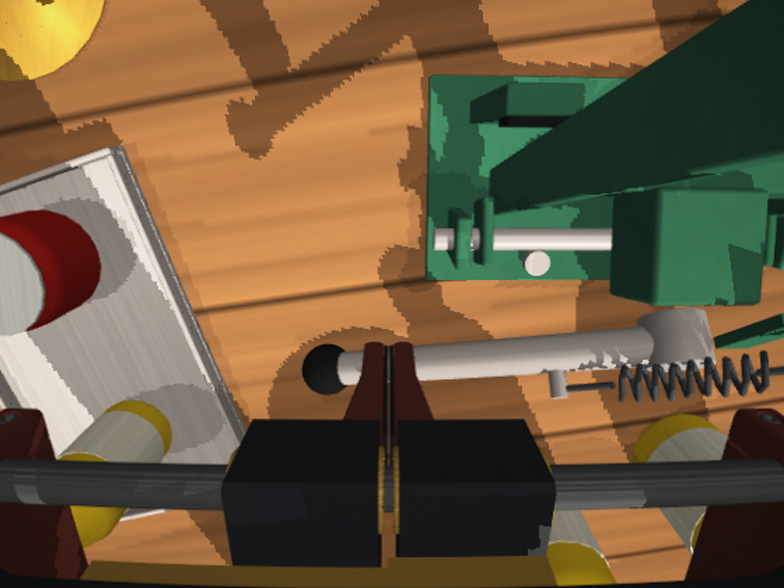

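The leg is following under the fingertips (wrist pixel (390,355)), and the force is about 2 N. Continuing past dead centre.

Request:
jog_arm(
  steps=[
    {"dp": [-0.07, -0.02, -0.05], "turn": [0, 0, 0], "claw": 0},
    {"dp": [-0.12, -0.05, -0.1], "turn": [0, 0, 0], "claw": 0},
    {"dp": [-0.16, -0.08, -0.15], "turn": [0, 0, 0], "claw": 0},
    {"dp": [-0.2, -0.11, -0.2], "turn": [0, 0, 0], "claw": 0},
    {"dp": [-0.24, -0.15, -0.25], "turn": [0, 0, 0], "claw": 0},
    {"dp": [-0.28, -0.19, -0.29], "turn": [0, 0, 0], "claw": 0},
    {"dp": [-0.32, -0.23, -0.33], "turn": [0, 0, 0], "claw": 0},
    {"dp": [-0.36, -0.27, -0.36], "turn": [0, 0, 0], "claw": 0},
    {"dp": [-0.39, -0.32, -0.4], "turn": [0, 0, 0], "claw": 0},
    {"dp": [-0.42, -0.375, -0.42], "turn": [0, 0, 0], "claw": 0},
    {"dp": [-0.45, -0.43, -0.44], "turn": [0, 0, 0], "claw": 0},
    {"dp": [-0.48, -0.49, -0.46], "turn": [0, 0, 0], "claw": 0},
  ],
)

```text
t: 10.3
ee_pos: [488.4, 80.9, 76.9]
orientation: [-1.14, 1.317, -1.317]
ft_force: [-0.6, 0.1, -0.5]
width: 0.9
```

Run:
```python
from h import *
o=ctrl.get_obs();rep(o,down((-.144,-.99)))
w=ctrl.get_image("wrist");save(w["img"],"w6.png",1.4)
d=ctrl.get_image("scene");save(d["img"],"s6.png",4,(230,140,400,285))
```

```text
t 10.3 p [488.4  80.9  76.9] F [-0.6  0.1 -0.5] w 0.9 q [ 0.14  0.47  2.   -0.    0.67  1.86]
turn [ 0.0008 -0.0009  0.0006]
```

View pics/w6.png

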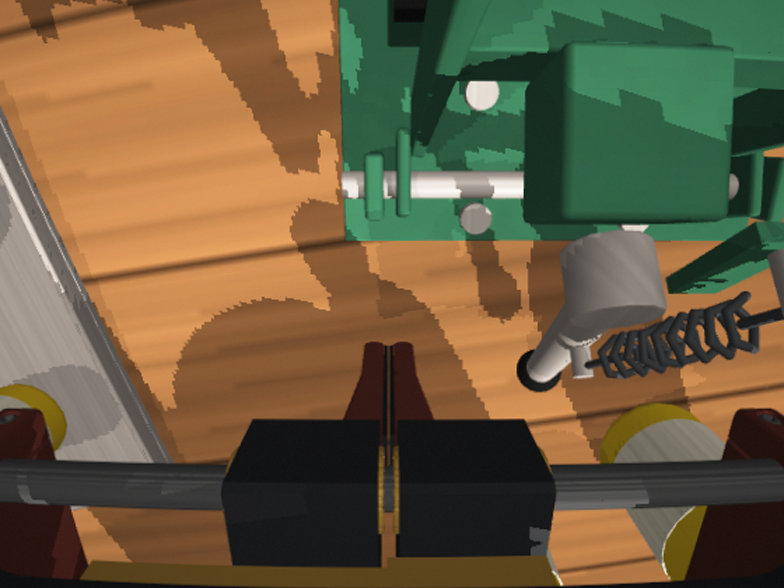

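The leg left the fingers and swung down; its foot is at wrist pixel (540,370). I'll check the foot position against the stop while raising the tool.

Run:
```python
from h import *
o=ctrl.get_obs();w=ctrl.get_image("wrist");W=cloud(w,o)
u,v=int(538/1.4),int(375/1.4);I=w["img"].astype(int)
m=(I.sum(-1)<110)&(np.hypot(W[...,0]-450,W[...,1]-10)<60)&(W[...,2]<70)
print(m.sum(),W[m].min(0).round(1),W[m].max(0).round(1),np.median(W[m],0).round(1))
for q in(1.5,1.6,1.745):
    u=np.cos(q)*np.array([0,1,0])+np.sin(q)*np.array([-.594,0,-.804]);print(q,b2w(np.array([-14.4,30,135.7])+133*u).round(1),proj(w,b2w(np.array([-14.4,30,135.7])+133*u),o)*1.4)
```

```text
281 [444.   -0.7  25.9] [462.3  19.8  40.9] [450.9  15.   36.1]
1.5 [455.2  39.   29. ] [[477.36122523 370.28971668]]
1.6 [453.1  25.9  28.8] [[503.23013468 370.17551586]]
1.745 [451.5   6.8  30.4] [[541.64640984 369.24308658]]
```

Request:
jog_arm(
  steps=[
    {"dp": [-0.1, 0.2, 0.3], "turn": [0, 0, 0], "claw": 0},
    {"dp": [-0.1, 0.2, 0.7], "turn": [0, 0, 0], "claw": 0},
    {"dp": [-0.1, 0.2, 1], "turn": [0, 0, 0], "claw": 0},
    {"dp": [-0.1, 0.2, 1], "turn": [0, 0, 0], "claw": 0},
  ],
)

```text
t: 10.78
ee_pos: [483.5, 97.9, 161.4]
orientation: [-1.133, 1.312, -1.319]
ft_force: [0.7, -0.1, -0.0]
width: 0.4
```

Request:
jog_arm(
  steps=[
    {"dp": [0, 0, 0.4], "turn": [0, 0, 0], "claw": 0.5},
    {"dp": [0, 0, 0.8], "turn": [0, 0, 0], "claw": 1},
    {"dp": [0, 0, 1], "turn": [0, 0, 0], "claw": 1},
    {"dp": [0, 0, 1], "turn": [0, 0, 0], "claw": 1},
  ],
)

```text
t: 11.12
ee_pos: [485.9, 98.4, 244.9]
orientation: [-1.127, 1.308, -1.321]
ft_force: [0.5, 0.3, 0.1]
width: 23.6
```

Run:
```python
from h import *
o=ctrl.get_obs();w=ctrl.get_image("wrist");save(w["img"],"w7.png",1.4)
t=ctrl.get_image("top");save(t["img"],"t7.png",4,(130,160,330,305))
rep(o,down((-.9895,.1444)),b2w([74.1,0,320]));rep(o,down((.9895,-.1444)),b2w([74.1,0,320]))
W=cloud(t);I=t["img"].astype(int)
m=(I.sum(-1)<110)&(W[...,2]<70)&(W[...,2]>5)&(np.hypot(W[...,0]-450,W[...,1]-10)<70);print(m.sum(),np.median(W[m],0))
```

```text
t 11.12 p [485.9  98.4 244.9] F [0.5 0.3 0.1] w 23.6 q [ 0.18  0.2   1.9  -0.    1.03  1.9 ]
turn [ 0.0028  0.003  -0.4995]
dp [ 1.615 -1.531  0.939]
t 11.12 p [485.9  98.4 244.9] F [0.5 0.3 0.1] w 23.6 q [ 0.18  0.2   1.9  -0.    1.03  1.9 ]
turn [-0.003   0.0028  0.5005]
dp [ 1.615 -1.531  0.939]
0 [nan nan nan]
  return _methods._mean(a, axis=axis, dtype=dtype,
  ret = um.true_divide(
```

View pics/w7.png

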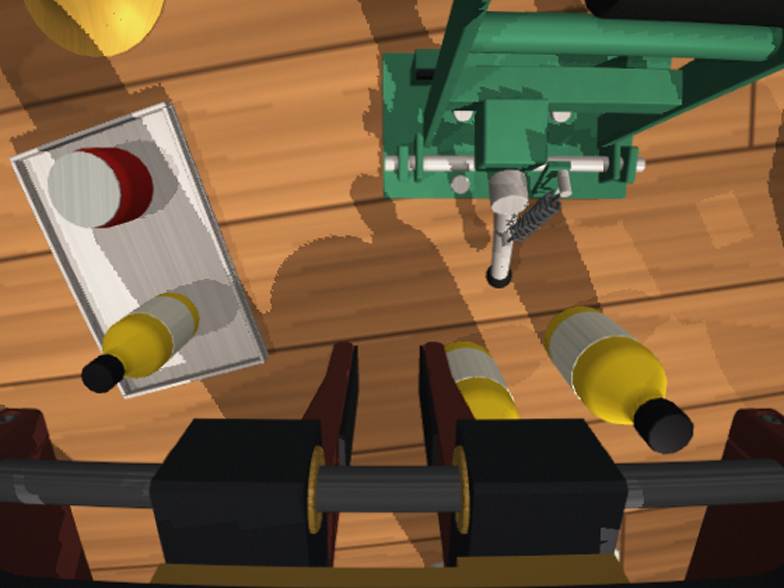

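View pics/t7.png

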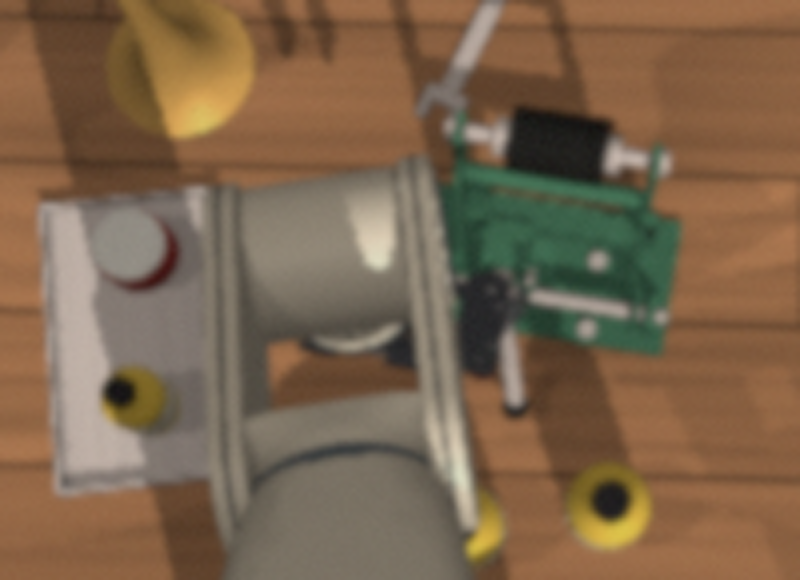

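The predicted foot pixel at q=1.745 is (541.6,369.2) and I see about (540,370), so the leg is at its stop. Next is the frame: raise, turn the jaws 90° to the roller axis, and go above the roller.

Request:
jog_arm(
  steps=[
    {"dp": [0, 0, 0.3], "turn": [0, 0, 0.03], "claw": 1},
    {"dp": [0, 0, 0.6], "turn": [0, 0, 0.06], "claw": 1},
    {"dp": [0, 0, 0.9], "turn": [0, 0, 0.1], "claw": 1},
    {"dp": [0, -0.1, 1], "turn": [0, 0, 0.14], "claw": 1},
    {"dp": [0.1, -0.2, 1], "turn": [0, 0, 0.18], "claw": 1},
    {"dp": [0.2, -0.3, 1], "turn": [0, 0, 0.22], "claw": 1},
    {"dp": [0.3, -0.4, 1], "turn": [0, 0, 0.26], "claw": 1},
    {"dp": [0.4, -0.5, 1], "turn": [0, 0, 0.3], "claw": 1},
    {"dp": [0.5, -0.6, 1], "turn": [0, 0, 0.34], "claw": 1},
    {"dp": [0.6, -0.7, 1], "turn": [0, 0, 0.38], "claw": 1},
    {"dp": [0.7, -0.75, 1], "turn": [0, 0, 0.42], "claw": 1},
    {"dp": [0.8, -0.8, 1], "turn": [0, 0, 0.46], "claw": 1},
  ],
)

```text
t: 12.22
ee_pos: [547.1, 33.5, 318.6]
orientation: [-1.555, 0.217, -0.212]
ft_force: [0.4, 0.6, -0.4]
width: 88.0
```

Run:
```python
from h import *
o=ctrl.get_obs();rep(o,down((.9895,-.1444)),b2w([74.1,0,345]))
```

```text
t 12.22 p [547.1  33.5 318.6] F [ 0.4  0.6 -0.4] w 88.0 q [0.04 0.21 1.7  0.01 1.23 0.31]
turn [-0.0016 -0.0009  0.0408]
dp [ 0.85  -0.72   0.331]
```

Request:
jog_arm(
  steps=[
    {"dp": [0.3, -0.2, 0.15], "turn": [-0.002, 0, 0.03], "claw": 1},
    {"dp": [0.6, -0.5, 0.2], "turn": [-0.002, 0, 0.041], "claw": 1},
    {"dp": [0.85, -0.72, 0.25], "turn": [-0.002, -0.001, 0.041], "claw": 1},
    {"dp": [0.85, -0.72, 0.25], "turn": [-0.002, -0.001, 0.041], "claw": 1},
    {"dp": [0.85, -0.72, 0.25], "turn": [-0.002, -0.001, 0.041], "claw": 1},
  ],
)

```text
t: 12.63
ee_pos: [614.9, -24.9, 335.7]
orientation: [-1.569, 0.117, -0.112]
ft_force: [-0.3, 0.8, 1.3]
width: 88.1
```

Run:
```python
from h import *
o=ctrl.get_obs();rep(o,down((.9895,-.1444)),b2w([74.1,0,236]))
w=ctrl.get_image("wrist");save(w["img"],"w8.png",1.4);W=cloud(w,o);I=w["img"].astype(int)
m=(I.sum(-1)<130)&(W[...,2]>225)&(W[...,2]<290)&(abs(W[...,0]-610)<60)&(abs(W[...,1]+24)<50)
q=W[m];print(len(q),q.min(0),q.max(0))
rel=(q-OB);xb=rel@ex;yb=rel@ey
from scipy.optimize import least_squares
r=least_squares(lambda p:np.hypot(xb-p[0],q[:,2]-p[1])-p[2],[74,255,24],loss="soft_l1").x;print("roller xb,z,r",r,"yb",yb.min(),yb.max())
```

```text
t 12.63 p [614.9 -24.9 335.7] F [-0.3  0.8  1.3] w 88.1 q [-0.06  0.31  1.53 -0.    1.3   0.09]
turn [ 0.0003 -0.0011  0.0004]
dp [ 0.002  0.01  -1.247]
5674 [588.12032044 -57.12845122 244.6102046 ] [642.95774143  15.88592153 280.94754943]
roller xb,z,r [ 74.51708344 255.62958849  23.26487086] yb -32.126313313650456 37.785738817480535
```

View pics/w8.png

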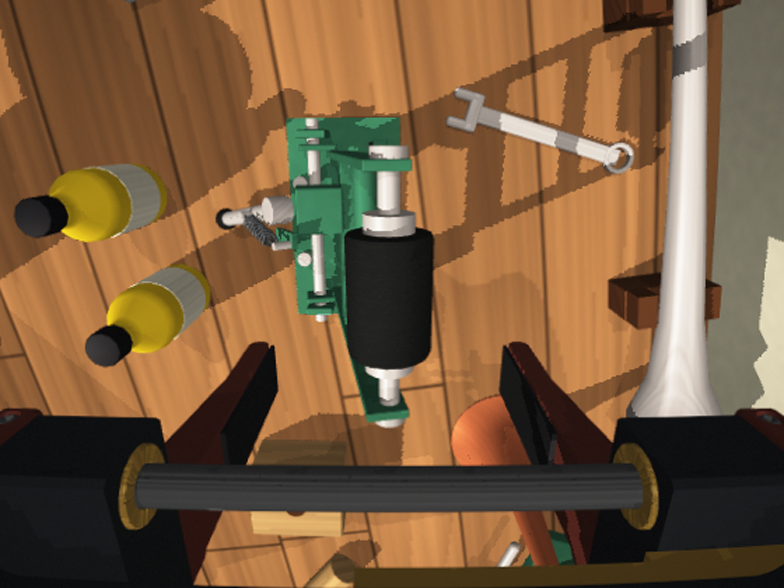

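Roller found at x_b=74.5, z=255.6 (expected 74.1, 254.7). It sits centred between the jaws at pixel (388,295). Descending.

Request:
jog_arm(
  steps=[
    {"dp": [0, 0.02, -0.3], "turn": [0, -0.001, 0], "claw": 1},
    {"dp": [0, 0.03, -0.6], "turn": [0, -0.001, 0], "claw": 1},
    {"dp": [0, 0.03, -0.85], "turn": [0, -0.001, 0], "claw": 1},
    {"dp": [0, 0.03, -0.85], "turn": [0, -0.001, 0], "claw": 1},
  ],
)

```text
t: 13.02
ee_pos: [610.2, -20.6, 262.7]
orientation: [-1.568, 0.121, -0.105]
ft_force: [-0.4, -0.7, -0.2]
width: 88.0
```

Run:
```python
from h import *
o=ctrl.get_obs();rep(o,down((.9895,-.1444)),b2w([74.5,2,236.5]))
```

```text
t 13.02 p [610.2 -20.6 262.7] F [-0.4 -0.7 -0.2] w 88.0 q [-0.05  0.36  1.62 -0.    1.17  0.09]
turn [-0.     -0.0031 -0.0002]
dp [ 0.069 -0.02  -0.327]
```

Request:
jog_arm(
  steps=[
    {"dp": [0.07, -0.02, -0.2], "turn": [0, -0.003, 0], "claw": 1},
    {"dp": [0.07, -0.02, -0.33], "turn": [0, -0.003, 0], "claw": 1},
    {"dp": [0.07, -0.02, -0.33], "turn": [0, -0.003, 0], "claw": 1},
    {"dp": [0.07, -0.02, -0.33], "turn": [0, -0.003, 0], "claw": 0.8},
    {"dp": [0.07, -0.02, -0.33], "turn": [0, -0.003, 0], "claw": 0.65},
    {"dp": [0.07, -0.02, -0.33], "turn": [0, -0.003, 0], "claw": 0.4},
    {"dp": [0.07, -0.02, -0.33], "turn": [0, -0.003, 0], "claw": 0},
    {"dp": [0.07, -0.02, -0.33], "turn": [0, -0.003, 0], "claw": 0},
    {"dp": [0.07, -0.02, -0.33], "turn": [0, -0.003, 0], "claw": 0},
    {"dp": [0.07, -0.02, -0.33], "turn": [0, -0.003, 0], "claw": 0},
    {"dp": [0.07, -0.02, -0.33], "turn": [0, -0.003, 0], "claw": 0},
  ],
)

```text
t: 13.93
ee_pos: [615.3, -22.2, 236.6]
orientation: [-1.568, 0.114, -0.112]
ft_force: [-3.7, 0.4, 3.4]
width: 47.3
```

Run:
```python
from h import *
o=ctrl.get_obs();rep(o,down((.9895,-.1444)),b2w([74.5,2,236.5]))
rel=o["ee_pos"]-OB;xb,yb=rel@ex,rel@ey;print(xb,yb)
for th in(.15,.1,.05,0,-.02):
    x=28*np.cos(th)+235*np.sin(th)-(28*np.cos(.2)+235*np.sin(.2));z=-28*np.sin(th)+235*np.cos(th)-(-28*np.sin(.2)+235*np.cos(.2))
    print(th,((x*ex+z*ez)/80).round(3))
```

```text
t 13.93 p [615.3 -22.2 236.6] F [-3.7  0.4  3.4] w 47.3 q [-0.06  0.4   1.64  0.    1.11  0.09]
turn [-0.     -0.0004 -0.0002]
dp [ 0.005 -0.    -0.001]
74.10535038679613 1.952039572073798
0.15 [-0.14   0.02   0.043]
0.1 [-0.282  0.041  0.078]
0.05 [-0.426  0.062  0.107]
0 [-0.571  0.083  0.128]
-0.02 [-0.629  0.092  0.135]
```

Roller gripped (width 47.3). Pulling along the arc to nearly plumb.

Request:
jog_arm(
  steps=[
    {"dp": [-0.07, 0.01, 0.02], "turn": [0, 0, 0], "claw": 0},
    {"dp": [-0.14, 0.02, 0.043], "turn": [0, 0, 0], "claw": 0},
    {"dp": [-0.21, 0.03, 0.06], "turn": [0, 0, 0], "claw": 0},
    {"dp": [-0.282, 0.041, 0.078], "turn": [0, 0, 0], "claw": 0},
    {"dp": [-0.35, 0.051, 0.093], "turn": [0, 0, 0], "claw": 0},
    {"dp": [-0.426, 0.062, 0.107], "turn": [0, 0, 0], "claw": 0},
    {"dp": [-0.47, 0.068, 0.114], "turn": [0, 0, 0], "claw": 0},
    {"dp": [-0.51, 0.074, 0.12], "turn": [0, 0, 0], "claw": 0},
    {"dp": [-0.51, 0.074, 0.12], "turn": [0, 0, 0], "claw": 0},
  ],
)

```text
t: 14.68
ee_pos: [573.8, -16.2, 246.3]
orientation: [-1.568, 0.114, -0.112]
ft_force: [0.7, -0.1, -0.7]
width: 47.6
```

Request:
jog_arm(
  steps=[
    {"dp": [-0.03, 0.004, 0.004], "turn": [0, 0, 0], "claw": 0},
    {"dp": [-0.05, 0.007, 0.006], "turn": [0, 0, 0], "claw": 0},
    {"dp": [-0.05, 0.007, 0.006], "turn": [0, 0, 0], "claw": 0},
  ],
)

```text
t: 14.93
ee_pos: [569.6, -15.6, 246.9]
orientation: [-1.568, 0.115, -0.112]
ft_force: [-0.2, 0.5, 0.7]
width: 47.2
```

Run:
```python
from h import *
o=ctrl.get_obs();rep(o,down((.9895,-.1444)))
rel=o["ee_pos"]-OB;print(rel@ex,rel@ey,"fx",np.array(o["ft_force"])@ex)
```

```text
t 14.93 p [569.6 -15.6 246.9] F [-0.2  0.5  0.7] w 47.2 q [-0.05  0.32  1.73  0.    1.1   0.1 ]
turn [-0.     -0.0005 -0.0002]
27.958617465285283 1.859393425544835 fx -0.24438956191433153
```

Request:
jog_arm(
  steps=[
    {"dp": [-0.02, 0.003, 0.001], "turn": [0, 0, 0], "claw": 0},
    {"dp": [-0.02, 0.003, 0.001], "turn": [0, 0, 0], "claw": 0},
    {"dp": [-0.02, 0.003, 0.001], "turn": [0, 0, 0], "claw": 0},
  ],
)

```text
t: 15.18
ee_pos: [568.4, -15.4, 247.0]
orientation: [-1.568, 0.114, -0.112]
ft_force: [2.2, -1.6, 0.5]
width: 47.6
```

Run:
```python
from h import *
o=ctrl.get_obs();rep(o,down((.9895,-.1444)))
rel=o["ee_pos"]-OB;print(rel@ex,rel@ey,"fx",np.array(o["ft_force"])@ex)
w=ctrl.get_image("wrist");save(w["img"],"w9.png",1.4)
d=ctrl.get_image("scene");save(d["img"],"s9.png",4,(230,140,400,285));W=cloud(d)
```

```text
t 15.18 p [568.4 -15.4 247. ] F [ 2.2 -1.6  0.5] w 47.6 q [-0.05  0.31  1.73 -0.    1.09  0.1 ]
turn [ 0.     -0.0003 -0.0002]
26.708319522955698 1.8868627148512307 fx 2.4260359406136276
```

View pics/s9.png

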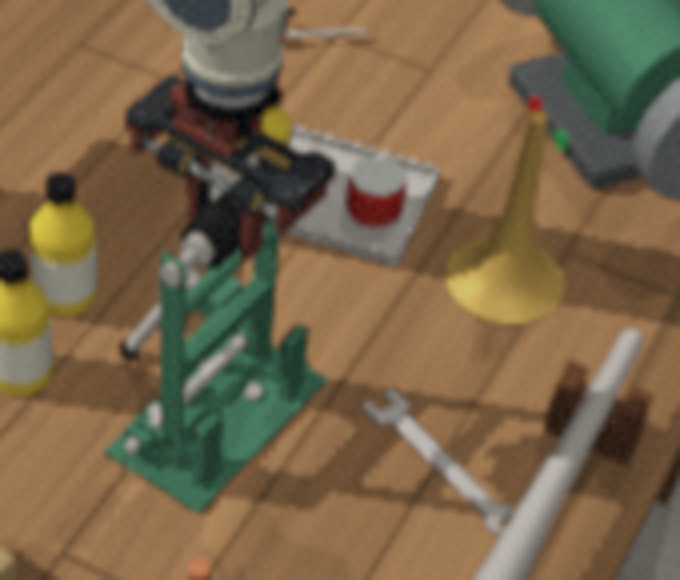

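View pics/w9.png

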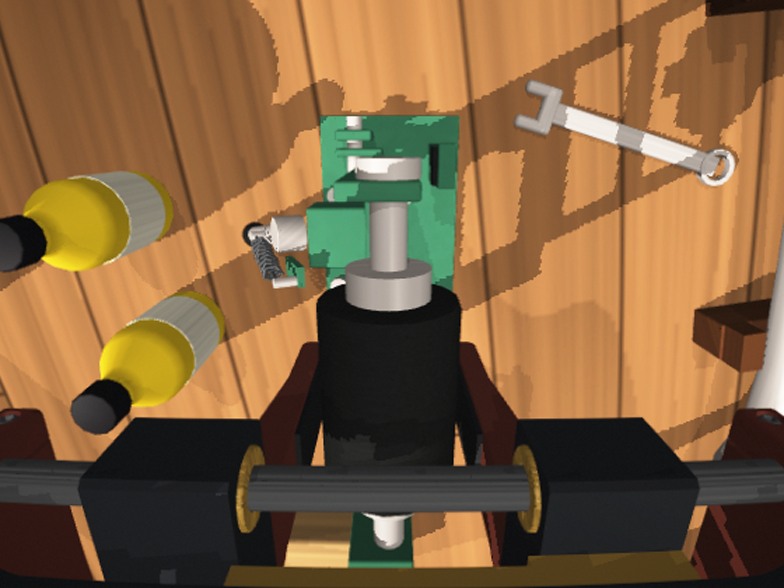

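Nearly plumb. I'll keep stepping until the force shows foot contact.

Request:
jog_arm(
  steps=[
    {"dp": [-0.02, 0.003, 0.001], "turn": [0, 0, 0], "claw": 0},
    {"dp": [-0.025, 0.004, 0.001], "turn": [0, 0, 0], "claw": 0},
    {"dp": [-0.025, 0.004, 0.001], "turn": [0, 0, 0], "claw": 0},
    {"dp": [-0.025, 0.004, 0.001], "turn": [0, 0, 0], "claw": 0},
  ],
)

```text
t: 15.62
ee_pos: [567.4, -15.3, 247.2]
orientation: [-1.568, 0.112, -0.114]
ft_force: [6.6, -0.3, -3.0]
width: 47.4
```

Run:
```python
from h import *
o=ctrl.get_obs();rep(o)
rel=o["ee_pos"]-OB;print(rel@ex,"fx",np.array(o["ft_force"])@ex)
for i in range(2):
    w=ctrl.get_image("wrist");o=ctrl.get_obs();print(np.array(o["ft_force"])@ex,o["ee_pos"].round(1))
W=cloud(w,o);I=w["img"].astype(int)
f=b2w([-90,7,11]);print(f,proj(w,f,o))
m=(I.sum(-1)<150)&(np.hypot(W[...,0]-f[0],W[...,1]-f[1])<25)&(W[...,2]<40);print(m.sum(),W[m].min(0),W[m].max(0))
save(w["img"],"w10.png",5,(140,130,280,240))
```

```text
t 15.62 p [567.4 -15.3 247.2] F [ 6.6 -0.3 -3. ] w 47.4 q [-0.05  0.31  1.74 -0.    1.09  0.1 ]
25.724839758618725 fx 6.618655354408895
5.720808724721199 [567.4 -15.2 247.2]
6.064553301195267 [567.4 -15.3 247.1]
[453.65317239   6.51873861  11.        ] [[182.30446861 168.6100005 ]]
63 [446.03531593   1.7302366   10.24868585] [462.27641267  18.88606441  29.39484323]
```

View pics/w10.png

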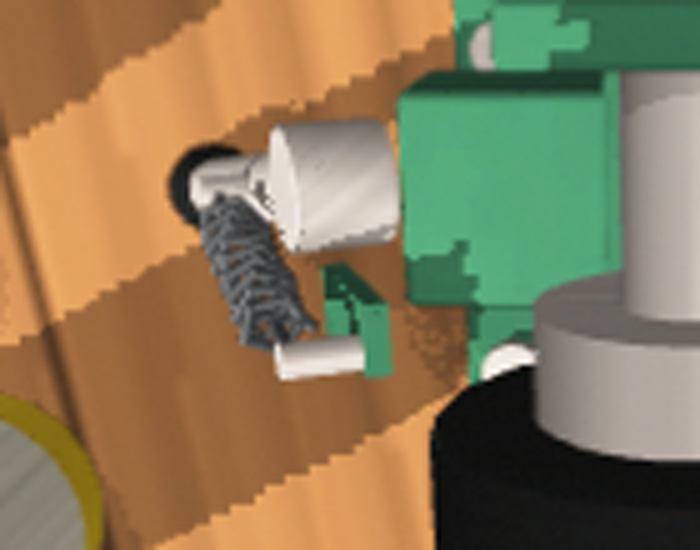

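Request:
jog_arm(
  steps=[
    {"dp": [-0.03, 0.004, 0], "turn": [0, 0, 0], "claw": 0},
    {"dp": [-0.04, 0.006, 0], "turn": [0, 0, 0], "claw": 0},
    {"dp": [-0.04, 0.006, 0], "turn": [0, 0, 0], "claw": 0},
    {"dp": [-0.04, 0.006, 0], "turn": [0, 0, 0], "claw": 0},
  ],
)

```text
t: 16.05
ee_pos: [566.5, -15.1, 247.3]
orientation: [-1.568, 0.108, -0.118]
ft_force: [11.1, -2.1, -6.8]
width: 47.5
```

Run:
```python
from h import *
o=ctrl.get_obs();rep(o,down((.9895,-.1444)))
rel=o["ee_pos"]-OB;print(rel@ex,"fx",np.array(o["ft_force"])@ex)
```

```text
t 16.05 p [566.5 -15.1 247.3] F [11.1 -2.1 -6.8] w 47.5 q [-0.05  0.31  1.74 -0.    1.09  0.1 ]
turn [ 0.0003  0.002  -0.0003]
24.76847879462394 fx 11.314637246019831
```

Stiff contact: force rose to 11 N with under 1 mm of travel. I'll ease off slightly so the frame stays close to plumb with the foot still firmly pressed, then check that it holds steady.

Request:
jog_arm(
  steps=[
    {"dp": [-0.01, 0.001, -0.01], "turn": [0, 0.002, 0], "claw": 0},
    {"dp": [-0.01, 0.001, -0.01], "turn": [0, 0.002, 0], "claw": 0},
    {"dp": [-0.01, 0.001, -0.01], "turn": [0, 0.002, 0], "claw": 0},
    {"dp": [-0.01, 0.001, -0.01], "turn": [0, 0.002, 0], "claw": 0},
    {"dp": [-0.01, 0.001, -0.01], "turn": [0, 0.002, 0], "claw": 0},
    {"dp": [-0.01, 0.001, -0.01], "turn": [0, 0.002, 0], "claw": 0},
  ],
)

```text
t: 16.55
ee_pos: [567.4, -15.3, 247.1]
orientation: [-1.569, 0.11, -0.117]
ft_force: [6.1, -0.3, -1.3]
width: 47.8
```

Run:
```python
from h import *
o=ctrl.get_obs();rep(o,down((.9895,-.1444)))
rel=o["ee_pos"]-OB;print(rel@ex,"fx",np.array(o["ft_force"])@ex)
d=ctrl.get_image("scene");t=ctrl.get_image("top");save(d["img"],"s11.png",1.4);save(t["img"],"t11.png",1.4)
S=cloud(d)
# rear faces of cheeks seen from scene cam: green pts, per height, x_b max
I=d["img"].astype(int);g=(I[...,1]>I[...,0]*1.25);q=S[g]-OB;xb=q@ex;yb=q@ey;z=q[:,2]
for lo,hi in((-85,-60),(60,85)):
    zz=[];xx=[]
    for a in range(60,260,20):
        m=(yb>lo)&(yb<hi)&(z>a)&(z<a+20)&(abs(xb-25)<40)
        if m.sum()>4: zz.append(a+10);xx.append(np.median(xb[m]));
    print(lo,np.round(xx,1),zz,"slope",np.polyfit(zz,xx,1)[0] if len(zz)>2 else None)
```

```text
t 16.55 p [567.4 -15.3 247.1] F [ 6.1 -0.3 -1.3] w 47.8 q [-0.05  0.31  1.74 -0.    1.09  0.1 ]
turn [ 0.0004  0.0013 -0.0002]
25.69279116289876 fx 6.102075786842074
-85 [33.1 33.5 26.5 32.3 28.1 28.7 26.6 28.8 25.5 32.4] [70, 90, 110, 130, 150, 170, 190, 210, 230, 250] slope -0.020665044242174628
60 [22.7 30.4 34.3 31.8 24.4 27.7 32.  28.3] [70, 90, 110, 130, 150, 170, 190, 210] slope 0.011934292323939728
```

View pics/s11.png

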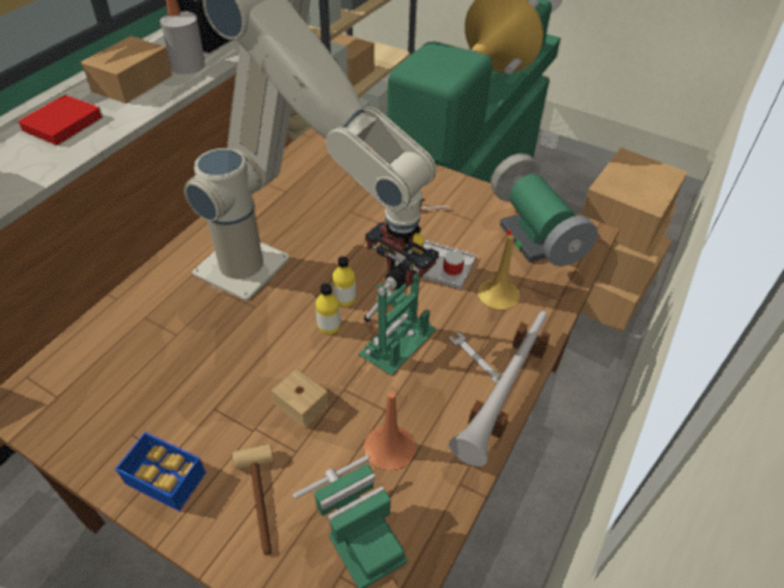

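View pics/t11.png

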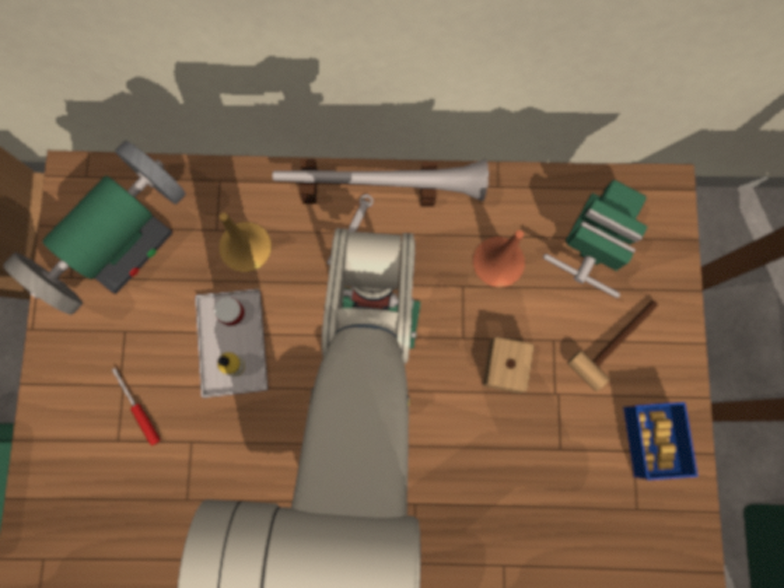

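Everything is in place: the bottle is upright in the tray at (229,363), and the frame is plumb, gripped and steady at 6 N. Handing in.

```bash
python3 -c "
from h import *
print(ctrl.close_job());o=ctrl.get_obs();rep(o)"
```

```text
the job is handed in; nothing more can be done
None
the job is handed in; nothing more can be done
```

The job is handed in at about 16.6 s of the 67 s allowed, with the fingers still holding the frame upright.

- **Bottle:** I moved the smallest yellow bottle (25 mm radius, 125 mm high) to the steel drip tray and set it upright. The last top view shows it standing there beside the tin.
- **Side leg:** I pushed it over dead centre and it snapped to its stop. The foot's pixel position matched the 1.745 rad stop to within about 2 pixels.
- **Frame:** I gripped the roller and pulled the frame up until the force rose sharply, which I took as the foot pressing on the bench. I then eased back to a steady pull of about 6 N.

**Checks that disagreed or were weak:**
- The held position is about 2.3 mm further forward than the computed plumb position, or about 0.01 rad. I put that down to give in the rubber foot and the finger pads, plus camera error of about 2 mm.
- Camera slopes on the two cheeks were noisy, at −0.02 and +0.01, so they show plumb only to about that accuracy.
- I did not see the foot touch the bench directly. That rests on the rise in force and on the foot being seen where it should be when plumb.

In the last pictures nothing was tipped over and the other things were where they started. The arm hid the two larger bottles in the top view, but both stand upright in the scene view.

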